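Hold the keeper open at its mark on a welding jig

ROBOT

A 7-joint arm with a two-finger parallel gripper is mounted at the origin on the work surface. World frame = base frame: x ahead of the robot, y to its left, z up, the work surface at z = 0. Lengths are in mm, angles in rad, forces in N, time in s.
With the tool pointing down it reaches from about 400 to 925 mm from the base axis. Payload 5.6 kg.
Tool frame: the origin (TCP) lies on the centre line of the jaws, within the pads' length; the fingertips stand 11 mm ahead of it and the grasp point (between the pads) lies 8 mm behind it; y points along the fingers, z is the direction in which the jaws open and shut, and the axes are right-handed (so a half turn about y gives the same grasp; the last joint's range is limited). The gripper opens to 85 mm and grips with 20 to 120 N. Pads are 22 mm wide; open, the fingers measure 114 mm over their backs; the gripper's body (76 mm by 85 mm) begins 54 mm behind the grasp point. The pads swing forward as they close: fully open they stand 13 mm farther back than shut.
Start: joints at [-1.224, 0.468, -0.012, 1.603, 0.006, 1.071, -0.056], TCP at [247.042, 601.231, 242.29] pointing down, gripper open.
Joint ranges: [-2.53, 2.53], [-0.31, 2.02], [-1.57, 1.55], [0.28, 2.44], [-1.29, 4.43], [0.15, 1.84], [-2.92, 2.92]. Speed limits (rad/s): [2.57, 2.57, 3.14, 3.14, 3.14, 3.14, 3.14].

INTERFACE

Orientations are given as a unit quaternion [x, y, z, w].
In Python, from cell import arm gives the robot as it stands.
- The arm moves only by the shell command python3 -m inch 'ROWS' [OPENING]. ROWS is JSON, a list that holds one entry, the list of rows, each a list of 6 numbers: the shift along the tool's x, y, z in mm, then the turn, a rotation vector about the tool's x, y, z in degrees. In form: [[[x, y, z, ax, ay, az], ...]]. A call has 1 to 10 rows; each row shifts and turns the commanded pose from where the row before left it, along the tool's axes as they then stand; what a row does not reach is not made up. A row lasts 1/10 s, in which the tool goes at most 50 mm and 8.59 degrees, less where a joint would pass 70% of its speed; a pose out of reach is approached as far as the arm can. A call is refused whole if a number of a shift passes 50 or a number of a turn 8.59, either way. A call with a gripper value outside its range is refused whole. OPENING is the opening, from 0 (shut) to 1 (fully open), set as the call begins (- or left out, the last holds). The fingers move at their own pace and stop on an object; the grip force is fixed at half the most. Time passes only in rows, so rows that do not move let the fingers close. It gives the time, the measured TCP pose, the force and the opening at its end, in the units of the state.
- arm.observe(): the state, without advancing time (a new reading comes with each control period).
- arm.camera(name): name is "side" or "top" or "wrist"; returns a dict with "color" (480x640x3 uint8, red, green, blue), "intrinsics" (3x3 intrinsics, pixels), "rvec" (rotation vector, rad) and "tvec" (3), from world to camera coordinates, as OpenCV has them; the wrist camera has in their place "mount" (4x4, takes a point from camera to tool coordinates, whose origin is the TCP and whose axes are the tool frame's). Camera axes: x right, y down, z forward; pixel columns grow to the right and rows downward; lengths in mm; the calibration is good to about 2 mm. The wrist camera is an equidistant fisheye: a pixel r from the principal point sees the ray r / f radians off the axis. A picture is of the moment at which its call begins: read the wrist's pose just before it. There is no depth.
- arm.sign_off(): hands the job in, once; it reports no verdict.
Trained networks look in a picture, given as the dict that the camera call returned (one of the last four; its "shot" number tells which), for a name from the list of things; names that differ only in an ending like _2 or _b are one class to them, and where a whole thing is asked for, a point or a joint stands for the part that bears it (a point fixed in the world has none). Each returns a list of dicts, best first, with "score" (0 to 1); they miss things now and then, are a little off and sometimes report something else, mostly with a low value. They report only what shows in the picture. A call takes as long as a camera call. They do not tell look-alikes from the thing itself.
- arm.spot_in(picture, name): "xy" ([column, row] in pixels, amid what is visible of it).
- arm.regions_of(picture, name): "mask" (480x640 bool, what is visible of it) and "xy" ([column, row] in pixels, amid what is visible of it).
The state is a dict: "clock": time; "q": joint angles; "joint_vel": joint speeds; "effort": joint torques, N m; "position": TCP position; "orientation": TCP orientation; "ft_force": force on the tool from outside, world axes, zero at the start; "ft_torque": the same for the moment, N m; "finger_gap": finger opening in mm.
Only numpy, scipy, OpenCV 4.12 (cv2) and the standard library are available. Lean on these libraries where they do the work, as an engineer would, in place of code of your own. Each camera call takes 0.05 s, during which the arm holds its last target. There are 200 camera calls.

TASK

One of the two tubes in the welding jig is finished: it has a pipe stub welded on top. Take the handle of the spring-loaded keeper in that tube's lane, pull it towards the robot until its red pointer stands beside that lane's yellow clip, and keep holding it there so that a workmate can lift the tube out: finish with the gripper still holding the handle. Leave the other lane's keeper shut, both tubes in their nests and everything else on the table where it is.

Things in the scene. Friction and masses are not known exactly. Their poses are not given: they have to be found in the camera images.
- jig: two-lane welding jig, fixed on the perforated table: grey base plate 300 (x) x 360 (y) x 12 thick. Origin on the underside; the plate spans x -180 to +120 and y +-180 about it. Its two equal lanes run along its x axis at y = +100 (left, seen from the robot) and y = -100 (right). Its -x side faces the robot. Place and yaw (up to 0.3 rad) differ each time
- left_seat (a point): centre of the floor of the left lane's nest (between low blue rails), jig frame (55, +100, 12); a tube lies in it across the lane
- left_keeper (a joint): travel in m of the left keeper: an aluminium tongue plate 28 wide on top of a steel guide block, reaching 22 over the top of the tube in its nest. 0 = shut; grows to 0.075 (end stop) as it is pulled along the jig's -x, towards the robot. A spring always draws it shut: about 4.4 N when shut plus 1.1 N per 10 mm; it snaps back when let go
- left_handle (a point): centre of the foot of the black upright grip with an orange band, standing on the left keeper and moving with it: 16 (jig x) x 30 (jig y) x 52 high. The foot is 63 above the table; the top is 115 above the table. Axes as the jig's. When shut it stands at jig (-75, +100, 63)
- left_pointer (a point): tip of the thin red pointer on the +y side of the left keeper, 60 above the table; moves with the keeper, 30 nearer the nest than the handle's middle (jig x) and 26.5 to its +y
- left_clip: yellow clip, the mark of the left lane, fixed on a rail on the +y side of the keeper: 12 (jig x) x 14 (jig y) x 20 high, top 67 above the table. Origin at the centre of its underside; axes as the jig's. It stands 28 to 60 towards the robot from the shut pointer, differently in each lane and each time. The keeper is at its mark when the pointer tip is beside the clip (same jig x)
- right_seat (a point): centre of the floor of the right lane's nest (between low blue rails), jig frame (55, -100, 12); a tube lies in it across the lane
- right_keeper (a joint): travel in m of the right keeper: an aluminium tongue plate 28 wide on top of a steel guide block, reaching 22 over the top of the tube in its nest. 0 = shut; grows to 0.075 (end stop) as it is pulled along the jig's -x, towards the robot. A spring always draws it shut: about 4.4 N when shut plus 1.1 N per 10 mm; it snaps back when let go
- right_handle (a point): centre of the foot of the black upright grip with an orange band, standing on the right keeper and moving with it: 16 (jig x) x 30 (jig y) x 52 high. The foot is 63 above the table; the top is 115 above the table. Axes as the jig's. When shut it stands at jig (-75, -100, 63)
- right_pointer (a point): tip of the thin red pointer on the +y side of the right keeper, 60 above the table; moves with the keeper, 30 nearer the nest than the handle's middle (jig x) and 26.5 to its +y
- right_clip: yellow clip, the mark of the right lane, fixed on a rail on the +y side of the keeper: 12 (jig x) x 14 (jig y) x 20 high, top 67 above the table. Origin at the centre of its underside; axes as the jig's. It stands 28 to 60 towards the robot from the shut pointer, differently in each lane and each time. The keeper is at its mark when the pointer tip is beside the clip (same jig x)
- finished_part: dark grey square steel tube 40 x 40 x 130 long (along y), 3 walls, lying loose in one of the two nests across the lane, top 52 above the table. Origin at the centre of its underside, axes as the jig's. It is the finished part: a round dark pipe stub, 30 across and 28 high, with a copper-coloured weld ring, stands on its top 44 to +y of its middle. Which nest it lies in differs
- plain_part: dark grey square steel tube 40 x 40 x 130 long (along y), 3 walls, lying loose in one of the two nests across the lane, top 52 above the table. Origin at the centre of its underside, axes as the jig's. It is plain: nothing welded on it
- wrench: bystander: steel spanner 150 long, lying on the jig plate between the lanes; origin under its middle
- bolt: bystander: bright steel positioning bolt 20 across with a 30 wide head, 35 high or slightly more, standing on the jig plate between the nests; origin at its foot
- hammer: bystander: hammer lying on the table to the left; origin under its middle
- brush: bystander: brush lying on the table to the right; origin under its middle
- spray_can: bystander: red can 60 across, 160 high, standing at the far left; origin at its foot
- parts_bin: bystander: blue open bin 160 x 110 x 70 at the far right; origin under its middle
- bar_clamp: bystander: bar clamp 260 long with a yellow grip, lying to the left; origin under the middle of its bar
Not all that is in view belongs to the job. Leave any pink or purple look-alike of the finished_part alone.

How it is judged:
By the outcome, as a careful person would: the job done as asked, in the order asked, and still so for the second after the job is handed in, while the arm keeps its last pose, push and grip.
It also fails if it takes over 32 s, if anything falls off the work surface, if the arm or the gripper's body presses on something with over 40 N, if the wrist force passes 120 N, or if a joint passes its speed limit or range.

## Working session

There is one attempt and no reset: what is moved stays moved. The work goes in short steps, Python scripts to look and compute and a shell command to move; the robot and the scene stay as the last step left them, time stands still between calls to the robot, and variables do not carry over. Pictures are saved under pics/ and viewed, about 8 in all and at most 12, crops included, and the job is handed in when it is done.

```bash
mkdir -p pics; cat > h.py <<'E'
import numpy as np, cv2, json
from scipy.spatial.transform import Rotation as R
from cell import arm
def ray(p,uv):
    K=np.array(p["intrinsics"]);Rm=cv2.Rodrigues(np.array(p["rvec"],float))[0];t=np.array(p["tvec"],float).ravel()
    d=Rm.T@np.linalg.inv(K)@[uv[0],uv[1],1]; return -Rm.T@t,d
def at_z(p,uv,z):
    o,d=ray(p,uv); return o+d*(z-o[2])/d[2]
def proj(p,X):
    return cv2.projectPoints(np.array(X,float).reshape(-1,3),np.array(p["rvec"],float),np.array(p["tvec"],float),np.array(p["intrinsics"],float),None)[0].reshape(-1,2)
def save(p,n): cv2.imwrite(n,p["color"][:,:,::-1])
E
python3 - <<'E'
from h import *
s=arm.observe();print(s)
for c in("top","side"):
    p=arm.camera(c);save(p,f"pics/{c}0.png")
    for n,z in dict(left_handle=89,left_clip=67,finished_part=52,plain_part=52,left_pointer=60,bolt=35,jig=12).items():
        for d in arm.spot_in(p,n)[:3]: print(c,n,round(d["score"],2),np.round(d["xy"]),np.round(at_z(p,d["xy"],z)))
E
```

```text
{'clock': 0.0, 'q': array([-1.22399309,  0.46838402, -0.01160096,  1.60363721,  0.00600396,
        1.07139663, -0.05630578]), 'joint_vel': array([-1.19855944e-04,  1.76163648e-03,  2.14988557e-04,  3.80730824e-04,
        2.78644428e-04, -8.45903545e-04, -2.55651905e-05]), 'effort': array([ 4.61462514e-04, -5.32397711e+01,  2.13307579e-02, -2.51298022e+01,
        1.13587378e-02,  7.96477689e-03, -2.45689911e-06]), 'position': array([246.86172936, 600.7093121 , 241.3282479 ]), 'orientation': array([ 0.69434228, -0.13704694,  0.13689189, -0.69308552]), 'ft_force': array([ 0.47947324, -0.62406698,  0.12006844]), 'ft_torque': array([0.06202038, 0.00377112, 0.00161018]), 'finger_gap': 85.62297494272181}
top left_handle 0.85 [315. 198.] [656.  35.  89.]
top left_handle 0.74 [391. 215.] [ 614. -152.   89.]
top left_clip 0.69 [326. 163.] [752.   9.  67.]
top finished_part 0.9 [427. 336.] [ 326. -240.   52.]
top finished_part 0.7 [345. 327.] [344. -43.  52.]
top finished_part 0.63 [232. 150.] [790. 248.  52.]
top plain_part 0.62 [392. 186.] [ 698. -160.   52.]
top left_pointer 0.83 [316. 196.] [668.  32.  60.]
top left_pointer 0.16 [161. 187.] [686. 421.  60.]
top bolt 0.4 [363. 176.] [728. -89.  35.]
top jig 0.83 [352. 223.] [611. -62.  12.]
top jig 0.33 [391. 212.] [ 640. -161.   12.]
side left_handle 0.85 [357. 226.] [658.  27.  89.]
side left_handle 0.32 [336. 285.] [ 560. -127.   89.]
side finished_part 0.92 [301. 189.] [572. 236.  52.]
side finished_part 0.89 [395. 238.] [746.  -3.  52.]
side finished_part 0.86 [237. 377.] [ 328. -255.   52.]
side plain_part 0.72 [405. 312.] [ 688. -205.   52.]
side plain_part 0.17 [354. 228.] [662.  58.  52.]
side left_pointer 0.79 [354. 227.] [659.  53.  60.]
side bolt 0.64 [363. 294.] [ 621. -128.   35.]
side bolt 0.57 [402. 265.] [738. -74.  35.]
side jig 0.59 [355. 289.] [617. -93.  12.]
```

```bash
python3 - <<'E'
import cv2,numpy as np
a=cv2.imread("pics/top0.png")[120:300,230:470];b=cv2.imread("pics/side0.png")[160:385,220:480]
a=cv2.resize(a,(800,600),interpolation=cv2.INTER_CUBIC);b=cv2.resize(b,(693,600),interpolation=cv2.INTER_CUBIC)
cv2.imwrite("pics/a.png",a);cv2.imwrite("pics/b.png",b)
E
```

```text
(no output)
```

View pics/a.png

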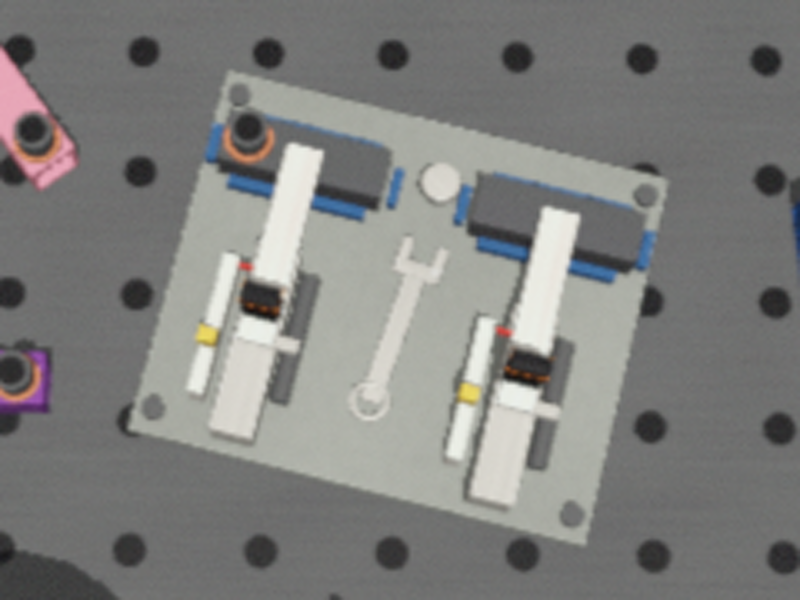

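View pics/b.png

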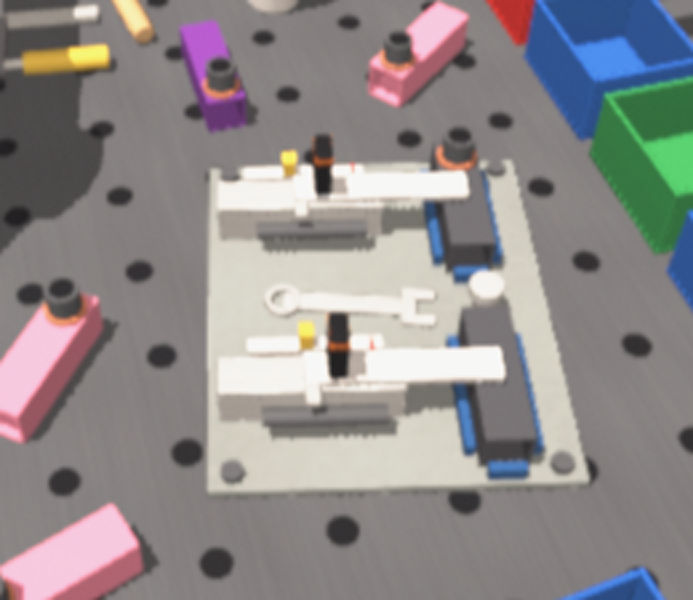

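The finished tube (stub and weld ring) is in the left lane. In the top crop its clip is at about (207,335), its pointer at (246,267) and its handle at (262,298). Next I'll get the jig pose from the plate corners.

```bash
python3 - <<'E'
from h import *
from scipy.optimize import least_squares
p=arm.camera("top"); q=arm.camera("side")
f=lambda u:np.array(u)/3.3333+[230,120]
g=lambda u:np.array(u)*(260/693)+[220,160]
J=np.array([[120,180,12],[120,-180,12],[-180,-180,12],[-180,180,12]])
top=f([[230,70],[667,180],[585,545],[130,430]])
side=g([[513,160],[588,485],[208,492],[208,168]])
def W(v,X): 
    X=np.atleast_2d(np.array(X,float)); c,s=np.cos(v[2]),np.sin(v[2]); return np.c_[v[0]+c*X[:,0]-s*X[:,1],v[1]+s*X[:,0]+c*X[:,1],X[:,2]]
for k in(0,1,2):
    r=lambda v:np.concatenate([(proj(p,W(v,J))-top).ravel()*(k!=1),(proj(q,W(v,J))-side).ravel()*(k!=0)])
    s=least_squares(r,[640,-60,-.25]); print(s.x,np.round(s.fun,1))
v=s.x
np.save("v.npy",v)
def J_(X):c,s_=np.cos(v[2]),np.sin(v[2]);d=X[:2]-v[:2];return np.round([c*d[0]+s_*d[1],-s_*d[0]+c*d[1]],1)
for n,u,z in[("clip",[207,335],67),("ptr",[246,267],60),("handletop",[262,290],115)]:
    print(n,J_(at_z(p,f(u),z)))
for n,u,z in[("clip",[289,155],67),("ptr",[353,166],60),("handletop",[322,140],115)]:
    print(n,J_(at_z(q,g(u),z)))
print("handle world",W(v,[-75,100,82]))
s=arm.observe();Rt=R.from_quat(s["orientation"]);print(Rt.as_matrix().round(3))
c,si=np.cos(v[2]),np.sin(v[2])
for sg in(1,-1):
    z=sg*np.array([c,si,0]);y=np.array([0,0,-1]);x=np.cross(y,z)
    Rd=R.from_matrix(np.c_[x,y,z]);print(sg,np.degrees((Rt.inv()*Rd).as_rotvec()).round(1))
d=W(v,[-75,100,150])[0]-s["position"];print("shift tool",Rt.inv().apply(d))
for n in("left_clip","left_handle","finished_part"):
  for pp in(p,q):
    print(n,[(round(d["score"],2),np.round(d["xy"],1).tolist(),J_(at_z(pp,d["xy"],{"left_clip":60,"left_handle":89}.get(n,52))).tolist()) for d in arm.spot_in(pp,n)[:2]])
E
```

```text
[ 6.71593541e+02 -6.51931280e+01 -2.39334744e-01] [-0.6 -0.2  1.  -0.5  0.3  0.6 -0.7  0.  -0.   0.   0.  -0.  -0.   0.
 -0.   0. ]
[ 6.73291032e+02 -6.58599304e+01 -2.42312594e-01] [-0.  -0.   0.  -0.   0.   0.  -0.  -0.   0.   0.3  0.8 -0.7 -1.1  0.4
  0.3 -0.1]
[ 6.72537917e+02 -6.55770124e+01 -2.40662284e-01] [-0.4 -0.6  1.1 -0.7  0.4  0.3 -0.6 -0.5 -0.4  0.3  0.6 -0.9 -1.3  0.4
 -0.1  0. ]
clip [-105.1  135.1]
ptr [-45.8 120.9]
handletop [-72.7 100.6]
clip [-102.   138.5]
ptr [-43.1 129.1]
handletop [-74.6 106.6]
handle world [[623.53397928  49.41696183  82.        ]]
[[ 0.925  0.     0.38 ]
 [-0.38   0.     0.925]
 [ 0.    -1.     0.   ]]
1 [-0.  81.5 -0. ]
-1 [ -0.  -98.5   0. ]
shift tool [ 557.94937143   92.3257273  -367.36872397]
left_clip []
left_clip [(0.4, [329.9, 222.5], [-98.7, 130.2]), (0.2, [355.2, 230.3], [-38.5, 101.1])]
left_handle [(0.83, [313.5, 195.4], [-35.3, 98.4]), (0.66, [327.5, 163.0], [53.9, 85.6])]
left_handle [(0.86, [355.3, 228.8], [-41.7, 77.6]), (0.25, [347.4, 279.4], [-70.5, -71.8])]
finished_part [(0.96, [344.5, 326.0], [-322.5, -53.7]), (0.93, [231.9, 153.3], [29.3, 331.3])]
finished_part [(0.85, [395.2, 240.1], [55.6, 72.8]), (0.66, [237.7, 291.7], [-307.1, -68.9])]
```

```bash
python3 -m inch '[[[45.4,3,3.9,0,5.1,0],[45.4,3,3.9,0,5.1,0],[45.4,3,3.9,0,5.1,0],[45.4,3,3.9,0,5.1,0],[45.4,3,3.9,0,5.1,0],[45.4,3,3.9,0,5.1,0],[45.4,3,3.9,0,5.1,0],[45.4,3,3.9,0,5.1,0],[45.4,3,3.9,0,5.1,0],[45.4,3,3.9,0,5.1,0]]]' 1
python3 -m inch '[[[45.4,3,3.9,0,5.1,0],[45.4,3,3.9,0,5.1,0],[45.4,3,3.9,0,5.1,0],[45.4,3,3.9,0,5.1,0],[45.4,3,3.9,0,5.1,0],[45.4,3,3.9,0,5.1,0],[0,0,0,0,0,0],[0,0,0,0,0,0]]]'
cat >> h.py <<'E'
def wproj(p,s,X):
    M=np.array(p["mount"]);K=np.array(p["intrinsics"]);Rt=R.from_quat(s["orientation"])
    t=Rt.inv().apply(np.atleast_2d(X)-s["position"]); c=(t-M[:3,3])@M[:3,:3]
    rr=np.hypot(c[:,0],c[:,1]);th=np.arctan2(rr,c[:,2])
    return np.c_[K[0,2]+K[0,0]*th*c[:,0]/rr,K[1,2]+K[1,1]*th*c[:,1]/rr]
def wz(p,s,uv,z):
    M=np.array(p["mount"]);K=np.array(p["intrinsics"]);Rt=R.from_quat(s["orientation"])
    a=(uv[0]-K[0,2])/K[0,0];b=(uv[1]-K[1,2])/K[1,1];th=np.hypot(a,b)
    c=np.array([np.sin(th)*a/th,np.sin(th)*b/th,np.cos(th)])
    o=s["position"]+Rt.apply(M[:3,3]);d=Rt.apply(M[:3,:3]@c);return o+d*(z-o[2])/d[2]
def W(v,X):
    X=np.atleast_2d(np.array(X,float)); c,s=np.cos(v[2]),np.sin(v[2]); return np.c_[v[0]+c*X[:,0]-s*X[:,1],v[1]+s*X[:,0]+c*X[:,1],X[:,2]]
def inJ(v,X):
    c,s=np.cos(v[2]),np.sin(v[2]);d=X[:2]-v[:2];return np.round([c*d[0]+s*d[1],-s*d[0]+c*d[1]],1)
E
python3 - <<'E'
from h import *
v=np.load("v.npy");s=arm.observe();p=arm.camera("wrist")
print(s["position"],inJ(v,s["position"]))
im=p["color"][:,:,::-1].copy();np.save("w1.npy",np.array([s,{k:x for k,x in p.items()}],dtype=object),allow_pickle=True)
for n,X in dict(handletop=[-75,100,115],ptr=[-45,126.5,60],clip=[-103,130,67],corner=[-180,180,12]).items(): print(n,wproj(p,s,W(v,X)))
for n in("left_handle","left_clip","left_pointer"): print(n,[(round(d["score"],2),np.round(d["xy"])) for d in arm.spot_in(p,n)[:3]])
cv2.imwrite("pics/w1.png",im)
z=np.array([np.cos(v[2]),np.sin(v[2]),0]);y=np.array([0,0,-1]);x=np.cross(y,z)
Rt=R.from_quat(s["orientation"]);print(np.degrees((Rt.inv()*R.from_matrix(np.c_[x,y,z])).as_rotvec()).round(1),Rt.inv().apply(W(v,[-75,100,82])[0]-s["position"]))
E
```

```text
clock: 2.2
position: [584.1, 314.1, 212.2]
orientation: [-0.566, 0.423, -0.423, 0.567]
ft_force: [0.1, 1.0, 0.2]
finger_gap: 85.4
clock: 3.0
position: [624.5, 47.3, 194.5]
orientation: [-0.435, 0.557, -0.557, 0.435]
ft_force: [-0.1, 0.8, -0.0]
finger_gap: 85.2
[624.45282121  47.25979385 194.47959928] [-73.6  98.1]
handletop [[317.8607265  250.54363524]]
ptr [[359.09675608 189.48297263]]
clip [[278.62364524 187.15478383]]
corner [[196.37108875 120.89819776]]
left_handle [(0.76, array([372., 222.]))]
left_clip [(0.57, array([279., 175.])), (0.49, array([424., 380.])), (0.4, array([6., 0.]))]
left_pointer [(0.6, array([371., 221.]))]
[-0.  -0.3 -0. ] [ -1.83931558 112.47980208  -1.43838143]
```

View pics/w1.png

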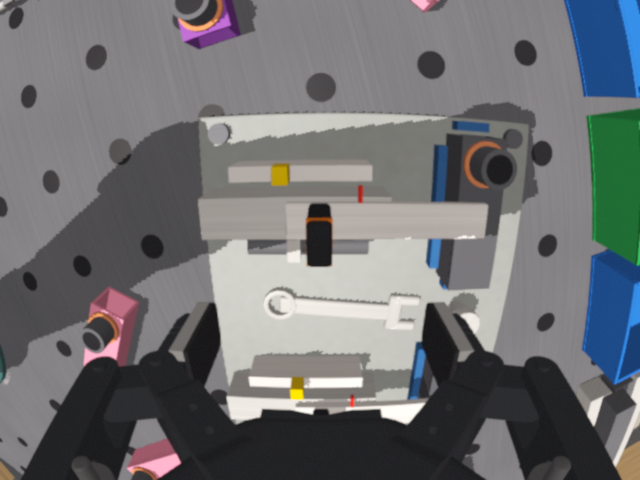

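In the wrist view the clip is at (280,175), the pointer tip at (361,186) and the handle top at (319,251), as predicted from the jig pose.

```bash
python3 - <<'E'
from h import *
v=np.load("v.npy");s=arm.observe();p=arm.camera("wrist")
for n,u,z in[("clip",[280,172],67),("ptr",[361,186],60),("htop",[319,251],115),("c1",[202,119],12)]: print(n,inJ(v,wz(p,s,u,z)))
h=cv2.cvtColor(p["color"],cv2.COLOR_RGB2HSV)
m=((h[...,0]>20)&(h[...,0]<33)&(h[...,1]>150)); m[:150]=0;m[200:]=0;m[:,:230]=0;m[:,340:]=0
yy,xx=np.nonzero(m);print("clip px",xx.min(),xx.max(),yy.min(),yy.max())
r=((h[...,0]<6)|(h[...,0]>174))&(h[...,1]>150);r[:175]=0;r[205:]=0;r[:,:340]=0;r[:,380:]=0
yy,xx=np.nonzero(r);print("ptr px",xx.min(),xx.max(),yy.min(),yy.max(),xx[yy<190].mean())
E
python3 -m inch '[[[-1.8,20,-1.4,0,-0.3,0],[0,20,0,0,0,0],[0,20,0,0,0,0],[0,20,0,0,0,0],[0,16,0,0,0,0],[0,12,0,0,0,0],[0,4.5,0,0,0,0],[0,0,0,0,0,0]]]'
```

```text
clip [-102.8  144.3]
ptr [-44.7 132.8]
htop [-75.2 103.2]
c1 [-176.   184.2]
clip px 273 289 168 189
ptr px 360 363 191 204 nan
clock: 4.05
position: [623.3, 50.7, 81.4]
orientation: [-0.437, 0.556, -0.556, 0.437]
ft_force: [-0.2, 0.6, 0.4]
finger_gap: 85.8<stdin>:8: RuntimeWarning: Mean of empty slice.
  ret = ret.dtype.type(ret / rcount)
```

```bash
python3 -m inch '[[[0,0,0,0,0,0],[0,0,0,0,0,0],[0,0,0,0,0,0],[0,0,0,0,0,0],[0,0,0,0,0,0],[0,0,0,0,0,0],[0,0,0,0,0,0],[0,0,0,0,0,0]]]' 0
python3 -m inch '[[[0,0,0,0,0,0],[0,0,0,0,0,0]]]'
```

```text
clock: 4.85
position: [624.1, 50.5, 82.3]
orientation: [0.437, -0.556, 0.556, -0.437]
ft_force: [1.2, -0.6, 2.6]
finger_gap: 15.2
clock: 5.05
position: [624.1, 50.5, 82.3]
orientation: [0.437, -0.556, 0.556, -0.437]
ft_force: [2.4, -0.3, 3.5]
finger_gap: 15.3
```

Gripped: the gap is 15.3 mm on a 16 mm handle. I'll pull 48 mm first, then look.

```bash
python3 -m inch '[[[0,0,-4,0,0,0],[0,0,-8,0,0,0],[0,0,-8,0,0,0],[0,0,-8,0,0,0],[0,0,-8,0,0,0],[0,0,-8,0,0,0],[0,0,-4,0,0,0],[0,0,0,0,0,0],[0,0,0,0,0,0]]]'
python3 - <<'E'
from h import *
v=np.load("v.npy");s=arm.observe();p=arm.camera("wrist");t=arm.camera("side")
print(inJ(v,s["position"]),s["ft_force"],s["finger_gap"])
for n,X in dict(ptr=[-93,126.5,60],clip=[-103,133,67]).items(): print(n,wproj(p,s,W(v,X)),proj(t,W(v,X)))
cv2.imwrite("pics/w2f.png",p["color"][:,:,::-1])
a=p["color"][60:280,180:480,::-1];b=t["color"][190:260,280:400,::-1]
cv2.imwrite("pics/w2.png",np.vstack([cv2.resize(a,(600,440),interpolation=2)]));cv2.imwrite("pics/s2.png",cv2.resize(b,(780,455),interpolation=2))
E
```

```text
clock: 5.95
position: [579.0, 61.6, 82.3]
orientation: [0.436, -0.555, 0.557, -0.438]
ft_force: [9.4, -1.4, -0.9]
finger_gap: 15.3
[-121.1  101.2] [ 9.38807324 -1.44377625 -0.92416471] 15.251364810511095
ptr [[382.94170336 246.8653784 ]] [[332.26348695 223.49664723]]
clip [[363.09771393 238.21430983]] [[328.1188437  219.71049952]]
```

View pics/w2.png

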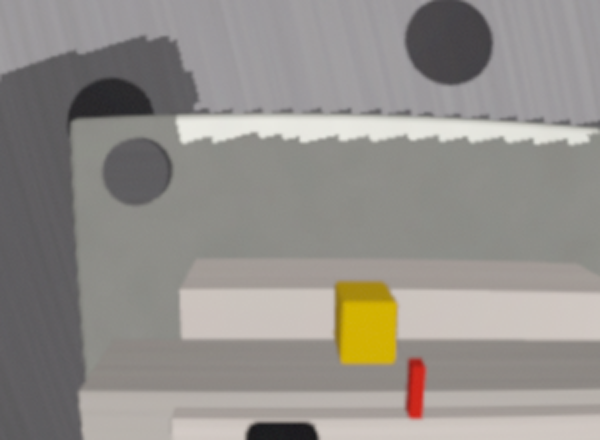

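View pics/s2.png

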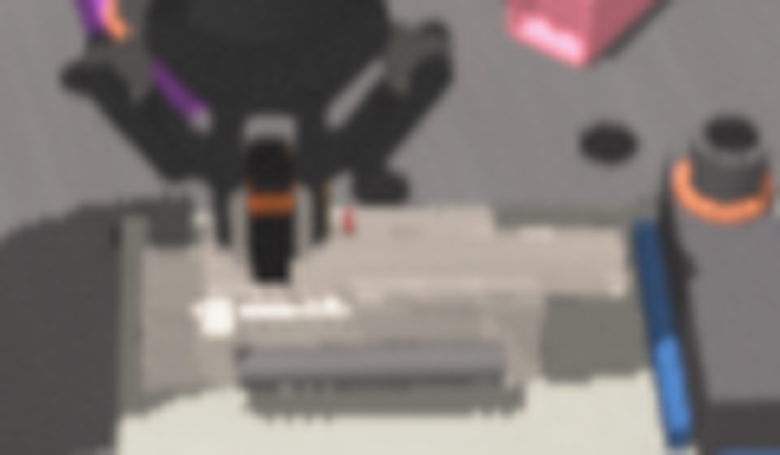

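The crop shows the clip's top face centred at about (366,291) and the pointer tip at (416,360), so the pointer is still short of the clip.

```bash
cat > m.py <<'E'
from h import *
import sys
v=np.load("v.npy")
def meas(p,s,u,z):return inJ(v,wz(p,s,u,z))
E
python3 - <<'E'
from m import *
s=arm.observe();p=arm.camera("wrist")
f=lambda a,b:[a/2+180,b/2+60]
for n,a,b,z in[("clip top centre",366,291,67),("fl",340,302,67),("fr",397,302,67),("bl",337,283,67),("br",389,283,67),("ptr tip",416,360,60),("ptr root",416,416,60)]: print(n,meas(p,s,f(a,b),z))
c=p["mount"];o=s["position"]+R.from_quat(s["orientation"]).apply(np.array(c)[:3,3]);print("cam",inJ(v,o),o[2])
E
```

```text
clip top centre [-103.4  147.2]
fl [-108.7  144.8]
fr [-96.9 144.9]
bl [-109.4  148.8]
br [-98.7 148.9]
ptr tip [-90.8 129.8]
ptr root [-89.9 116.2]
cam [-121.6  183.4] 213.93208795466757
```

```bash
python3 - <<'E'
from m import *
s=arm.observe();p=arm.camera("wrist")
f=lambda a,b:[a/2+180,b/2+60]
for n,a,b,z in[("c",337,303,67),("c",394,302,67),("c",340,363,67),("c",397,362,67),("ptr tip",416,360,60),("tip top",416,366,60),("ptr root",416,416,60)]: print(n,meas(p,s,f(a,b),z))
p=np.array(p["color"]);h=cv2.cvtColor(p,cv2.COLOR_RGB2HSV)
m=((h[...,0]>20)&(h[...,0]<33)&(h[...,1]>120));r=((h[...,0]<6)|(h[...,0]>174))&(h[...,1]>120)
for y in range(200,272,4): print(y,np.nonzero(m[y,330:400])[0][[0,-1]]+330 if m[y,330:400].any() else "",np.nonzero(r[y,370:410])[0][[0,-1]]+370 if r[y,370:410].any() else "")
E
```

```text
c [-109.3  144.6]
c [-97.5 144.8]
c [-108.4  131.5]
c [-96.2 131.7]
ptr tip [-90.8 129.7]
tip top [-90.7 128.3]
ptr root [-89.9 116.2]
200  
204 [348 373] 
208 [348 375] 
212 [348 377] 
216 [348 377] 
220 [348 377] 
224 [348 377] 
228 [348 377] 
232 [348 377] 
236 [349 377] 
240 [350 376] [385 390]
244  [384 392]
248  [384 392]
252  [384 391]
256  [384 391]
260  [384 390]
264  [383 390]
268  [385 390]
```

```bash
python3 -m inch '[[[0,0,-4,0,0,0],[0,0,-5,0,0,0],[0,0,-2.5,0,0,0],[0,0,0,0,0,0],[0,0,0,0,0,0],[0,0,0,0,0,0]]]'
cat > c.py <<'E'
from m import *
s=arm.observe();p=arm.camera("wrist")
print(inJ(v,s["position"]),s["ft_force"],s["finger_gap"])
h=cv2.cvtColor(p["color"],cv2.COLOR_RGB2HSV)
m=((h[...,0]>20)&(h[...,0]<33)&(h[...,1]>120));r=((h[...,0]<6)|(h[...,0]>174))&(h[...,1]>120)
for y in range(200,272,4): print(y,np.nonzero(m[y,330:430])[0][[0,-1]]+330 if m[y,330:430].any() else "",np.nonzero(r[y,370:410])[0][[0,-1]]+370 if r[y,370:410].any() else "")
t=arm.camera("top")
a=cv2.resize(p["color"][150:280,290:470,::-1],(720,520),interpolation=2)
cv2.imwrite(sys.argv[1],a)
E
python3 c.py pics/w3.png
```

```text
clock: 6.75
position: [568.3, 64.2, 82.3]
orientation: [0.435, -0.554, 0.557, -0.438]
ft_force: [10.8, -1.0, -1.8]
finger_gap: 15.0
[-132.1  101.2] [10.78410207 -0.96313277 -1.77526336] 15.036261821581682
200  
204 [372 397] 
208 [372 400] 
212 [372 403] 
216 [372 403] 
220 [371 403] 
224 [371 403] 
228 [371 402] 
232 [373 402] 
236 [374 402] 
240 [376 402] 
244  [384 392]
248  [384 392]
252  [384 391]
256  [384 391]
260  [383 390]
264  [383 390]
268  [385 390]
```

View pics/w3.png

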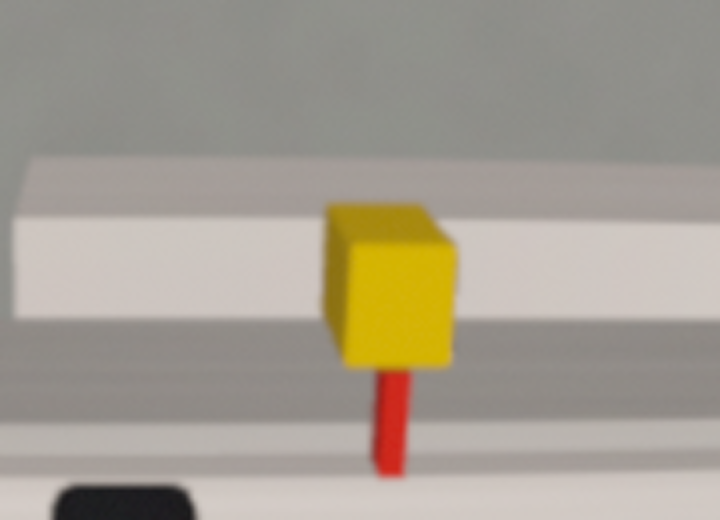

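```bash
python3 - <<'E'
from m import *
s=arm.observe();p=arm.camera("wrist")
f=lambda a,b:[a/4+290,b/4+150]
print("clip",meas(p,s,f(345,366),67),meas(p,s,f(452,366),67),meas(p,s,f(350,243),67),meas(p,s,f(456,243),67))
for z in(58.5,60,61.5): print("ptr",meas(p,s,f(394,374),z),meas(p,s,f(390,474),z))
E
```

```text
clip [-108.3  131.5] [-96.6 131.5] [-108.4  145. ] [-97.1 145.1]
ptr [-101.2  127.6] [-100.9  115.3]
ptr [-101.5  128.1] [-101.2  116. ]
ptr [-101.8  128.6] [-101.5  116.6]
```

```bash
python3 -m inch '[[[0,0,-1.1,0,0,0],[0,0,0,0,0,0],[0,0,0,0,0,0],[0,0,0,0,0,0],[0,0,0,0,0,0]]]'; python3 c.py pics/w4.png
python3 - <<'E'
from m import *
t=arm.camera("top"); s=arm.camera("side")
a=cv2.resize(t["color"][120:300,230:470,::-1],(400,300),interpolation=2);b=cv2.resize(s["color"][160:385,220:480,::-1],(347,300),interpolation=2)
w=cv2.resize(cv2.imread("pics/w4.png"),(415,300));cv2.imwrite("pics/f.png",np.vstack([np.hstack([a,b]),np.hstack([w,np.zeros((300,332,3),np.uint8)])]))
E
```

```text
clock: 7.4
position: [567.4, 64.4, 82.3]
orientation: [0.435, -0.554, 0.557, -0.439]
ft_force: [9.9, -1.6, -2.3]
finger_gap: 15.1
[-133.1  101.2] [ 9.93202428 -1.64585794 -2.25190386] 15.105003237716907
200  
204 [374 399] 
208 [374 402] 
212 [374 405] 
216 [374 405] 
220 [374 405] 
224 [373 405] 
228 [374 405] 
232 [375 405] 
236 [377 404] 
240 [378 404] 
244  [384 392]
248  [384 392]
252  [384 391]
256  [384 391]
260  [383 390]
264  [383 390]
268  [385 390]
```

View pics/f.png

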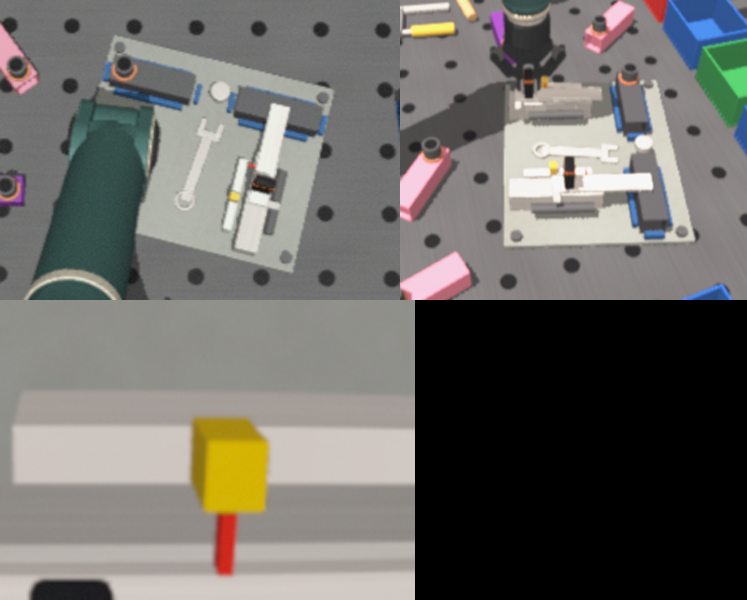

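The final picture shows the tube free of the tongue. The pointer is at the clip, and the right keeper is shut with both tubes in their nests.

```bash
python3 -c "
from cell import arm
print(arm.sign_off())"
```

```text
the job is handed in; nothing more can be done
None
```

The finished tube, the one with the stub and weld ring, was in the left lane. I gripped the left keeper's handle and pulled it about 58 mm towards the robot. I handed in at about 7.5 s of arm time with the gripper still holding it there.

- **Position:** The pointer measured 1 mm short of the clip, so I pulled 1.1 mm more. I did not work the offset out again after that. By the edges in the last wrist picture and the tool reading, the pointer is in line with the clip to within about 1 mm.
- **Grip:** The gap was a steady 15.1 mm on the 16 mm handle. The wrist force was about 10 N, as expected from the spring.
- **Surroundings:** In the last top and side pictures both tubes are in their nests. The right keeper is shut, and the wrench and bolt have not moved.
- **Disagreements:** The networks' spots for the handle and pointer were sometimes off, and they often missed the clip. I used the plate corners and colour edges in the pictures instead. The wrist camera and the jig fit differed by a few mm across the lane, so I set the final position from the pointer and clip as they stand to each other.

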